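# Find the rattling tea tin and hold it out over the tray

## Task

A loose knob has ended up in one of the three sealed tea tins: working from the robot's left to its right, lift each tin well clear of the counter and shake it briskly back and forth along its length, feeling for the rattle, and put the silent ones back upright where they stood. Then present the tin that rattles: hold it upright and still over the middle of the slate tray, about 10 cm above it, and finish while still holding it there; never bring a silent tin over the tray, and leave everything else on the counter where it is.

Things in the scene. Friction and masses are not known exactly. Their poses are not given: they have to be found in the camera images.
- tin_left: long closed steel tin lying level, 130 mm along its x axis, 60 mm along y, 70 mm high, smooth upright sides, lid fixed; origin at the centre of its underside, z up; 0.17 to 0.54 kg empty. Farthest to the robot's left (+y). One of the three, unknown which, hides a loose 36 mm steel ball knob of 0.19 kg with 86 mm of play along the tin, 16 mm across
- tin_middle: long closed steel tin lying level, 130 mm along its x axis, 60 mm along y, 70 mm high, smooth upright sides, lid fixed; origin at the centre of its underside, z up; 0.17 to 0.54 kg empty. The middle one. Shaken lengthwise over 10 cm or so, the knob runs from end to end, knocks, and unbalances the tin; silent tins stay balanced
- tin_right: long closed steel tin lying level, 130 mm along its x axis, 60 mm along y, 70 mm high, smooth upright sides, lid fixed; origin at the centre of its underside, z up; 0.17 to 0.54 kg empty. Farthest to the robot's right (-y). Weights overlap, so weighing does not tell which tin holds the knob
- tray: dark slate serving tray fixed on the far side of the counter, 110 mm (x) by 160 mm (y), floor 8 mm and rim 12 mm above the counter; origin at the centre of its underside
- jar_1: small white dessert jar, 56 mm across, 70 mm high, loose; a bystander; origin at the centre of its underside
- jar_2: small white dessert jar, 56 mm across, 70 mm high, loose; a bystander; origin at the centre of its underside
- jar_3: small white dessert jar, 56 mm across, 70 mm high, loose; a bystander; origin at the centre of its underside
- cup: white mug, 66 mm across, 58 mm high, handle towards its +y, loose; a bystander; origin at the centre of its underside
- bowl: small steel bowl, 90 mm across, 45 mm high, loose; a bystander; origin at the centre of its underside
- spoon: steel spoon lying flat, 160 mm long along its x axis, loose; a bystander
- tree: silver ornament tree, 72 mm across, 165 mm high, loose; a bystander; origin at the centre of its underside
There are look-alikes about, which are no part of the job. There is more than one size of the tray; the one meant has the size given above.

How it is judged:
By the outcome, as a careful person would: the job done as asked, in the order asked, and still so for the second after the job is handed in, while the arm keeps its last pose, push and grip.
It also fails if it takes over 72 s, if anything falls off the work surface, if the arm or the gripper's body presses on something with over 40 N, if the wrist force passes 120 N, or if a joint passes its speed limit or range.

## Robot

A 6-joint arm with a two-finger parallel gripper is mounted at the origin on the work surface. World frame = base frame: x ahead of the robot, y to its left, z up, the work surface at z = 0. Lengths are in m, angles in rad, forces in N, time in s.
With the tool pointing down it reaches from about 0.325 to 0.925 m from the base axis. Payload 3.1 kg.
Tool frame: the origin (TCP) lies between the finger pads; the fingertips stand bot.tip_reach ahead of it and the grasp point (between the pads) lies 3 mm ahead of it (bot.tip_reach is the distance from the TCP to the fingertips, in m); z points along the fingers, y is the line along which they close (so a half turn about z gives the same grasp; the last joint's range is limited). The gripper opens to 85 mm and grips with 20 to 120 N. Pads are 22 mm wide; open, the fingers measure 114 mm over their backs; the gripper's body (76 mm by 85 mm) begins 54 mm behind the grasp point. The pads swing forward as they close: fully open they stand 13 mm farther back than shut.
Start: joints at [1.096, 0.217, 1.613, -0, 1.311, -0.112], TCP at [0.222, 0.584, 0.217] pointing down, gripper open.
Joint ranges: [-2.75, 2.75], [-0.78, 2.1], [0.31, 2.55], [-1.13, 4.27], [0.13, 2.63], [-2.58, 2.58]. Speed limits (rad/s): [2.79, 2.79, 3.14, 3.14, 3.14, 3.14].

## Interface

Orientations are given as a unit quaternion [x, y, z, w].
In Python, from plant import bot, optics, ticket, nets gives the robot as it stands.
- The arm moves only by the tool apply_moves, never from a script. Its argument "plan" is a list of rows, each an object with "delta_pos": the shift along the tool's x, y, z in m, a list of three; "turn": the turn, a rotation vector about the tool's x, y, z in rad, a list of three; "jaw": the finger opening in m, from 0 to 0.0854. A call has exactly 8 rows; each row is the pose to reach, as a shift and turn from the pose commanded when the call began, along the tool's axes at that moment; what a row does not reach only later rows make up. A row lasts 1/12 s, in which the tool goes at most 41.7 mm and 7.16 degrees, less where a joint would pass 70% of its speed; a pose out of reach is approached as far as the arm can. A call with a gripper value outside its range is refused whole. The fingers move at their own pace and stop on an object; "squeeze" is the grip in N (left out, the last holds). Time passes only in rows, so rows that repeat a pose let the fingers close, or fill a call up. It gives the time, the measured TCP pose, the force, the opening and the grip force at its end, in the units of the state.
- bot.read_state(): the state, without advancing time (a new reading comes with each control period).
- optics.read_camera(name): name is "scene" or "top"; returns a dict with "image" (420x560x3 uint8, red, green, blue), "vfov" (degrees; the focal length in pixels is half the picture's height over the tangent of half this angle, whatever the lens; pixels are square), "cx", "cy" (the principal point, pixels), "k1" (the pictures are not rectified: a ray, as slopes to the right and down, at radius r is drawn at 1 + k1 r^2 times it, then the intrinsics apply), "position" and "orientation" of the camera in the world. Camera axes: x right, y down, z forward; pixel columns grow to the right and rows downward; lengths in m; the calibration is good to about 2 mm. A picture is of the moment at which its call begins. There is no depth.
- ticket.hand_in(): hands the job in; it is judged then, once.
Trained networks look in the newest picture that a camera, given by its name, has taken for a name from the list of things; names that differ only in an ending like _2 or _b are one class to them, and where a whole thing is asked for, a point or a joint stands for the part that bears it (a point fixed in the world has none). Each returns a list of dicts, best first, with "confidence" (0 to 1); they miss things now and then, are a little off and sometimes report something else, mostly with a low value. They report only what shows in the picture. A call takes as long as a camera call. They do not tell look-alikes from the thing itself.
- nets.search_frame(query, camera): "extent" ([left, top, right, bottom] in pixels, round what is visible of it).
The state is a dict: "time": time; "q": joint angles; "joint_velocities": joint speeds; "tau": joint torques, N m; "position": TCP position; "tcp_rot": TCP orientation; "ft_force": force on the tool from outside, world axes, zero at the start; "ft_torque": the same for the moment, N m; "opening": finger opening in m; "grip_force": force on a finger pad.
Only numpy, scipy, OpenCV 4.12 (cv2) and the standard library are available. Lean on these libraries where they do the work, as an engineer would, in place of code of your own. Each camera call takes 0.05 s, during which the arm holds its last target. There are 200 camera calls.

## Working session

There is one attempt and no reset: what is moved stays moved. The work goes in short steps, Python scripts to look and compute and a tool call to move; the robot and the scene stay as the last step left them, time stands still between calls to the robot, and variables do not carry over. Pictures are saved under pics/ and viewed, at most 10 in all, crops included, and the job is handed in when it is done.

Besides the shell and the picture viewer there is one more tool, called after ">>>" as name(argument=value, ...), one argument or row to a line, values as JSON. apply_moves: Moves the arm, as the interface text tells. Its arguments: {"type":"object","properties":{"plan":{"type":"array"},"squeeze":{"type":"number"}},"required":["plan"]}

```bash
ls; mkdir -p pics
cat > h.py <<'E'
import numpy as np, cv2
from scipy.spatial.transform import Rotation as R
from plant import bot, optics, ticket, nets
def ray(c,u,v):
    h=c["image"].shape[0]; f=h/2/np.tan(np.radians(c["vfov"])/2)
    a,b=(u-c["cx"])/f,(v-c["cy"])/f
    x,y=a,b
    for _ in range(20):
        s=1+c["k1"]*(x*x+y*y); x,y=a/s,b/s
    return R.from_quat(c["orientation"]).apply([x,y,1])
def at(c,u,v,z):
    d=ray(c,u,v); p=np.array(c["position"]); return p+d*(z-p[2])/d[2]
def proj(c,P):
    h=c["image"].shape[0]; f=h/2/np.tan(np.radians(c["vfov"])/2)
    q=R.from_quat(c["orientation"]).inv().apply(np.atleast_2d(P)-c["position"]); s=q[:,:2]/q[:,2:]
    s=s*(1+c["k1"]*(s**2).sum(1))[:,None]; return s*f+[c["cx"],c["cy"]]
E
python3 - <<'E'
from h import *
np.set_printoptions(precision=3,suppress=True)
print(bot.read_state(), bot.tip_reach)
for n in("scene","top"):
    c=optics.read_camera(n); cv2.imwrite(f"pics/{n}.png",c["image"][:,:,::-1])
    print(n,{k:v for k,v in c.items() if k!="image"})
    for q in("tin_left","tray","jar_1","cup","bowl","spoon","tree"):
        for d in nets.search_frame(q,n):
            e=d["extent"]; u,v=(e[0]+e[2])/2,(e[1]+e[3])/2
            print(q,np.round(e),round(d["confidence"],2),at(c,u,v,0.07 if 'tin' in q or 'jar' in q else 0.01)[:2])
E
```

```text
pics
{'time': 0.0, 'q': array([ 1.096,  0.218,  1.615, -0.   ,  1.311, -0.112]), 'joint_velocities': array([-0.001,  0.001,  0.002, -0.001, -0.   ,  0.   ]), 'tau': array([  0.001, -39.686, -30.385,  -0.   ,   0.01 ,   0.   ]), 'position': array([0.221, 0.584, 0.216]), 'tcp_rot': array([ 0.18 ,  0.984, -0.001, -0.   ]), 'ft_force': array([ 0.548, -0.215, -0.19 ]), 'ft_torque': array([ 0.02 , -0.009, -0.003]), 'grip_force': 0.0, 'opening': 0.08535483375563038} 0.022
scene {'vfov': 52.01220399872345, 'cx': 279.45077892884194, 'cy': 207.25125924779474, 'k1': -0.08920085107336546, 'position': array([ 1.206, -0.645,  0.722]), 'orientation': array([ 0.797,  0.394, -0.197, -0.413])}
tin_left [348. 147. 388. 186.] 0.81 [0.48  0.264]
tin_left [203. 257. 237. 324.] 0.48 [ 0.648 -0.358]
tray [282. 129. 352. 165.] 0.88 [0.21  0.302]
jar_1 [254. 232. 278. 270.] 0.71 [ 0.606 -0.211]
jar_1 [221. 192. 240. 221.] 0.7 [ 0.409 -0.181]
jar_1 [304. 157. 324. 188.] 0.58 [0.41  0.108]
cup [362. 187. 384. 218.] 0.69 [0.566 0.205]
bowl [407. 197. 438. 221.] 0.84 [0.676 0.297]
spoon [234. 277. 308. 296.] 0.58 [ 0.655 -0.234]
tree [203. 258. 241. 325.] 0.84 [ 0.602 -0.331]
top {'vfov': 48.17020980194071, 'cx': 276.19795157245636, 'cy': 214.01504594609526, 'k1': -0.10687881995289157, 'position': array([ 0.268, -0.013,  1.099]), 'orientation': array([-0.695,  0.714, -0.067,  0.061])}
tin_left [120. 190. 156. 250.] 0.62 [0.45  0.285]
tray [ 87. 288. 190. 374.] 0.93 [0.203 0.297]
tray [232. 102. 300. 157.] 0.84 [ 0.678 -0.005]
jar_1 [331. 154. 356. 182.] 0.68 [ 0.558 -0.181]
jar_1 [188. 247. 212. 272.] 0.65 [0.359 0.144]
jar_1 [324. 247. 346. 271.] 0.55 [ 0.352 -0.15 ]
jar_1 [396. 119. 430. 155.] 0.2 [ 0.63  -0.349]
cup [165. 154. 214. 184.] 0.62 [0.582 0.18 ]
cup [117. 186. 156. 253.] 0.38 [0.462 0.306]
bowl [136. 110. 171. 146.] 0.58 [0.689 0.27 ]
spoon [333. 114. 384. 164.] 0.79 [ 0.647 -0.232]
tree [394. 116. 430. 154.] 0.71 [ 0.655 -0.365]
```

View pics/top.png

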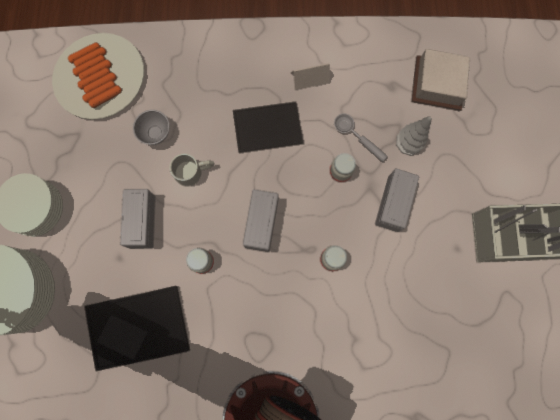

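View pics/scene.png

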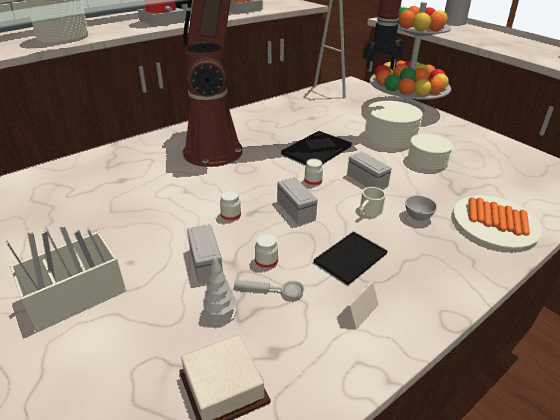

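Top view: three tins at (137,218), (262,220), (398,200). There are two trays, a dark one at (268,128) on the far side and a larger one at (137,330) nearer the robot. The far one should be the 110x160 tray. I'll check its size and take close crops of the tins and the tray.

Run:
```python
from h import *
np.set_printoptions(precision=3,suppress=True)
c=optics.read_camera("top"); im=c["image"][:,:,::-1].copy()
g=cv2.cvtColor(im,cv2.COLOR_BGR2GRAY)
for (l,t,r,b) in((225,95,305,160),(80,282,195,375)):
    m=(g[t:b,l:r]<45).astype(np.uint8); k=max(cv2.findContours(m,0,1)[0],key=cv2.contourArea)
    q=cv2.boxPoints(cv2.minAreaRect(k))+[l,t]
    P=np.array([at(c,u,v,.01) for u,v in q])[:,:2]
    print("tray",P.mean(0),np.linalg.norm(np.diff(P,axis=0),axis=1), P)
W=[]
for (u,v) in((137,218),(262,220),(398,200),(268,128)):
    W.append(cv2.resize(im[v-37:v+37,u-50:u+50],(400,296),interpolation=cv2.INTER_CUBIC))
cv2.imwrite("pics/crops.png",np.vstack([np.hstack(W[:2]),np.hstack(W[2:])]))
```

```text
tray [ 0.685 -0.01 ] [0.155 0.106 0.152] [[ 0.728  0.073]
 [ 0.747 -0.081]
 [ 0.641 -0.091]
 [ 0.623  0.059]]
tray [0.21  0.303] [0.225 0.15  0.221] [[0.262 0.43 ]
 [0.304 0.209]
 [0.157 0.178]
 [0.115 0.395]]
```

View pics/crops.png

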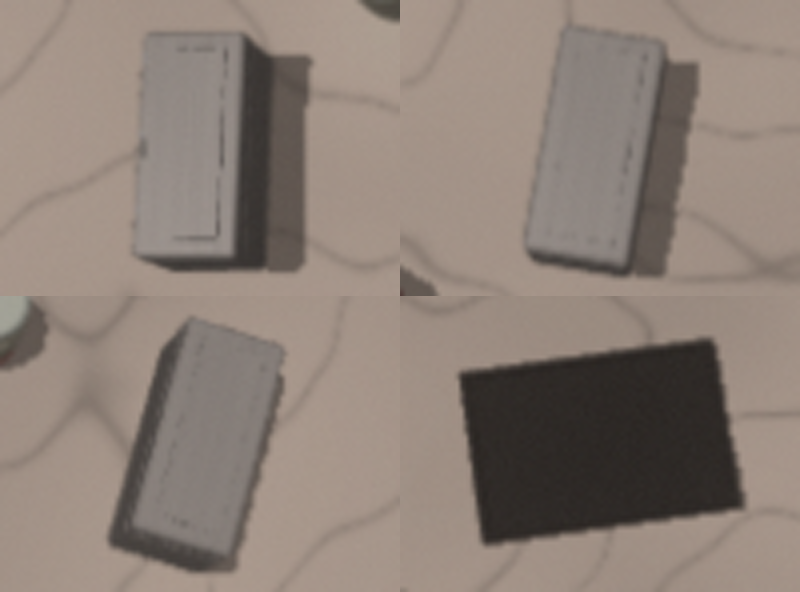

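Crops: the far tray (268,128) measures 0.155x0.106 m, so it is the right one. The near one is 0.22x0.15, a look-alike. The tins' top faces are clear, so I'll compute their poses from the corners.

Run:
```python
from h import *
np.set_printoptions(precision=3,suppress=True)
c=optics.read_camera("top")
T={"L":((137,218),[(147,33),(243,35),(237,256),(134,254)]),"M":((262,220),[(167,28),(264,44),(231,262),(126,248)]),"R":((398,200),[(191,23),(284,52),(235,258),(132,230)])}
for n,((u,v),q) in T.items():
    P=np.array([at(c,u-50+(a+.5)/4-.5,v-37+(b+.5)/4-.5,.07)[:2] for a,b in q])
    d=P[0]-P[3]+P[1]-P[2]
    print(n,P.mean(0),"yaw",np.arctan2(d[1],d[0]),"len",np.linalg.norm(d)/2,"wid",np.linalg.norm(P[0]-P[1]+P[3]-P[2])/2)
for q in("jar_1","cup"):
    for d in nets.search_frame(q,"top"):
        e=d["extent"]; print(q,d["confidence"],at(c,(e[0]+e[2])/2,(e[1]+e[3])/2,.05)[:2])
s=bot.read_state(); Rm=R.from_quat(s["tcp_rot"]).as_matrix(); print(Rm, s["position"])
```

```text
L [0.459 0.294] yaw -0.01641684557921509 len 0.1258839709431789 wid 0.056902745568758364
M [0.446 0.01 ] yaw -0.18700692107600408 len 0.12510327213134936 wid 0.05678705598316502
R [ 0.486 -0.307] yaw -0.3278496479804333 len 0.12526497852035845 wid 0.05788540236547288
jar_1 0.93 [0.361 0.148]
jar_1 0.65 [ 0.484 -0.306]
jar_1 0.59 [ 0.356 -0.149]
cup 0.86 [0.568 0.171]
[[-0.935  0.355  0.   ]
 [ 0.355  0.935  0.   ]
 [-0.     0.    -1.   ]] [0.222 0.584 0.217]
```

>>> apply_moves(
  plan=[
    {"delta_pos": [-0.036,-0.021,0],"turn": [0,0,-0.1],"jaw": 0.085},
    {"delta_pos": [-0.072,-0.042,0],"turn": [0,0,-0.2],"jaw": 0.085},
    {"delta_pos": [-0.108,-0.063,0],"turn": [0,0,-0.3],"jaw": 0.085},
    {"delta_pos": [-0.144,-0.084,0.0],"turn": [0,0,-0.347],"jaw": 0.085},
    {"delta_pos": [-0.18,-0.105,0.0],"turn": [0,0,-0.347],"jaw": 0.085},
    {"delta_pos": [-0.216,-0.126,0.0],"turn": [0,0,-0.347],"jaw": 0.085},
    {"delta_pos": [-0.252,-0.147,0.0],"turn": [0,0,-0.347],"jaw": 0.085},
    {"delta_pos": [-0.288,-0.168,0.0],"turn": [0,0,-0.347],"jaw": 0.085},
  ],
)

```text
time: 1.67
position: [0.4323, 0.3235, 0.2174]
tcp_rot: [0.008, 1.0, 0.0, 0.0]
ft_force: [-0.7, 0.8, 0.6]
opening: 0.0851
grip_force: 0.0
```

```bash
cat >> h.py <<'E'
def go(x,y,z,yaw):
    "shift & turn in tool axes to bring TCP to x,y,z with tin axis yaw (tool x = tin -x)"
    s=bot.read_state(); Rm=R.from_quat(s["tcp_rot"]); G=R.from_euler('z',np.pi+yaw)*R.from_euler('x',np.pi)
    print("t",s["time"],"pos",s["position"],"tilt",Rm.as_matrix()[:,2][:2])
    print("shift",Rm.inv().apply(np.array([x,y,z])-s["position"]),"turn",(Rm.inv()*G).as_rotvec())
    print("F",s["ft_force"],"T",s["ft_torque"],"open",s["opening"],"grip",s["grip_force"],"q",s["q"])
np.set_printoptions(precision=3,suppress=True)
E
python3 -c "
from h import *
go(.459,.294,.04,-.016)"
```

```text
t 1.6667 pos [0.432 0.323 0.217] tilt [0.001 0.   ]
shift [-0.027 -0.029  0.177] turn [0.    0.001 0.   ]
F [-0.711  0.756  0.554] T [ 0.036 -0.037  0.019] open 0.08508198133216834 grip 0.0 q [ 0.512  0.035  1.815  0.     1.291 -1.043]
```

>>> apply_moves(
  plan=[
    {"delta_pos": [-0.027,-0.029,0.01],"turn": [0,0,0],"jaw": 0.085},
    {"delta_pos": [-0.027,-0.029,0.04],"turn": [0,0,0],"jaw": 0.085},
    {"delta_pos": [-0.027,-0.029,0.07],"turn": [0,0,0],"jaw": 0.085},
    {"delta_pos": [-0.027,-0.029,0.095],"turn": [0,0,0],"jaw": 0.085},
    {"delta_pos": [-0.027,-0.029,0.12],"turn": [0,0,0],"jaw": 0.085},
    {"delta_pos": [-0.027,-0.029,0.145],"turn": [0,0,0],"jaw": 0.085},
    {"delta_pos": [-0.027,-0.029,0.165],"turn": [0,0,0],"jaw": 0.085},
    {"delta_pos": [-0.027,-0.029,0.177],"turn": [0,0,0],"jaw": 0.085},
  ],
)

```text
time: 2.33
position: [0.4562, 0.2948, 0.0374]
tcp_rot: [0.008, 1.0, -0.001, -0.002]
ft_force: [-0.5, -0.0, -0.6]
opening: 0.0848
grip_force: 0.0
```

>>> apply_moves(
  plan=[
    {"delta_pos": [0,0,0],"turn": [0,0,0],"jaw": 0.07},
    {"delta_pos": [0,0,0],"turn": [0,0,0],"jaw": 0.06},
    {"delta_pos": [0,0,0],"turn": [0,0,0],"jaw": 0.045},
    {"delta_pos": [0,0,0],"turn": [0,0,0],"jaw": 0.045},
    {"delta_pos": [0,0,0],"turn": [0,0,0],"jaw": 0.045},
    {"delta_pos": [0,0,0],"turn": [0,0,0],"jaw": 0.045},
    {"delta_pos": [0,0,0],"turn": [0,0,0],"jaw": 0.045},
    {"delta_pos": [0,0,0],"turn": [0,0,0],"jaw": 0.045},
  ],
  squeeze=70,
)

```text
time: 3.0
position: [0.4587, 0.2962, 0.0412]
tcp_rot: [0.008, 1.0, 0.0, 0.001]
ft_force: [-1.6, -0.4, 3.6]
opening: 0.0584
grip_force: 76.3
```

```bash
python3 -c "
from h import *
go(.459,.294,.22,-.016)"
```

```text
t 3.0 pos [0.459 0.296 0.041] tilt [0.002 0.001]
shift [-0.001 -0.002 -0.179] turn [0.001 0.002 0.   ]
F [-1.558 -0.4    3.617] T [0.103 0.108 0.016] open 0.05836833848615264 grip 76.27343952655792 q [ 0.445  0.27   1.917  0.     0.953 -1.11 ]
```

>>> apply_moves(
  plan=[
    {"delta_pos": [0,0,-0.01],"turn": [0,0,0],"jaw": 0.045},
    {"delta_pos": [0,0,-0.04],"turn": [0,0,0],"jaw": 0.045},
    {"delta_pos": [0,0,-0.07],"turn": [0,0,0],"jaw": 0.045},
    {"delta_pos": [0,0,-0.1],"turn": [0,0,0],"jaw": 0.045},
    {"delta_pos": [0,0,-0.135],"turn": [0,0,0],"jaw": 0.045},
    {"delta_pos": [0,0,-0.16],"turn": [0,0,0],"jaw": 0.045},
    {"delta_pos": [0,0,-0.18],"turn": [0,0,0],"jaw": 0.045},
    {"delta_pos": [0,0,-0.18],"turn": [0,0,0],"jaw": 0.045},
  ],
)

```text
time: 3.67
position: [0.4606, 0.297, 0.2258]
tcp_rot: [0.008, 1.0, 0.002, 0.004]
ft_force: [0.8, -0.2, -2.5]
opening: 0.0581
grip_force: 77.6
```

>>> apply_moves(
  plan=[
    {"delta_pos": [0.04,0,0],"turn": [0,0,0],"jaw": 0.045},
    {"delta_pos": [0.08,0,0],"turn": [0,0,0],"jaw": 0.045},
    {"delta_pos": [0.12,0,0],"turn": [0,0,0],"jaw": 0.045},
    {"delta_pos": [0.08,0,0],"turn": [0,0,0],"jaw": 0.045},
    {"delta_pos": [0.04,0,0],"turn": [0,0,0],"jaw": 0.045},
    {"delta_pos": [0,0,0],"turn": [0,0,0],"jaw": 0.045},
    {"delta_pos": [0,0,0],"turn": [0,0,0],"jaw": 0.045},
    {"delta_pos": [0,0,0],"turn": [0,0,0],"jaw": 0.045},
  ],
)

```text
time: 4.33
position: [0.4581, 0.2946, 0.2173]
tcp_rot: [0.009, 1.0, -0.001, -0.002]
ft_force: [-0.9, -0.6, -4.9]
opening: 0.058
grip_force: 81.2
```

```bash
python3 -c "
from h import *
go(.459,.294,.22,-.016)"
```

```text
t 4.3333 pos [0.458 0.295 0.217] tilt [-0.004 -0.002]
shift [-0.001 -0.001 -0.003] turn [-0.002 -0.004 -0.002]
F [-0.908 -0.554 -4.936] T [-0.028  0.042  0.01 ] open 0.05797636110603491 grip 81.20928168296814 q [ 0.443  0.049  1.8   -0.     1.297 -1.11 ]
```

>>> apply_moves(
  plan=[
    {"delta_pos": [0.04,0,0],"turn": [0,0,0],"jaw": 0.045},
    {"delta_pos": [0.08,0,0],"turn": [0,0,0],"jaw": 0.045},
    {"delta_pos": [0.12,0,0],"turn": [0,0,0],"jaw": 0.045},
    {"delta_pos": [0.08,0,0],"turn": [0,0,0],"jaw": 0.045},
    {"delta_pos": [0.04,0,0],"turn": [0,0,0],"jaw": 0.045},
    {"delta_pos": [0,0,0],"turn": [0,0,0],"jaw": 0.045},
    {"delta_pos": [0.04,0,0],"turn": [0,0,0],"jaw": 0.045},
    {"delta_pos": [0.08,0,0],"turn": [0,0,0],"jaw": 0.045},
  ],
)

```text
time: 5.0
position: [0.3789, 0.2961, 0.2144]
tcp_rot: [0.01, 1.0, -0.003, -0.005]
ft_force: [-3.6, 1.3, -3.7]
opening: 0.0576
grip_force: 84.4
```

>>> apply_moves(
  plan=[
    {"delta_pos": [0.04,0,0],"turn": [0,0,0],"jaw": 0.045},
    {"delta_pos": [0.04,0,0],"turn": [0,0,0],"jaw": 0.045},
    {"delta_pos": [0.04,0,0],"turn": [0,0,0],"jaw": 0.045},
    {"delta_pos": [0.04,0,0],"turn": [0,0,0],"jaw": 0.045},
    {"delta_pos": [0.04,0,0],"turn": [0,0,0],"jaw": 0.045},
    {"delta_pos": [0.04,0,0],"turn": [0,0,0],"jaw": 0.045},
    {"delta_pos": [0.04,0,0],"turn": [0,0,0],"jaw": 0.045},
    {"delta_pos": [0.04,0,0],"turn": [0,0,0],"jaw": 0.045},
  ],
)

```text
time: 5.67
position: [0.3387, 0.2976, 0.2204]
tcp_rot: [0.008, 1.0, 0.0, 0.0]
ft_force: [-0.1, 0.5, -4.8]
opening: 0.0578
grip_force: 84.5
```

```bash
python3 -c "
from h import *
go(.459,.294,.22,-.016)"
```

```text
t 5.6667 pos [0.339 0.298 0.22 ] tilt [0.001 0.   ]
shift [-0.12  -0.002  0.001] turn [ 0.     0.001 -0.001]
F [-0.129  0.497 -4.821] T [-0.01  -0.071  0.013] open 0.057803493288196756 grip 84.46148693561554 q [ 0.565 -0.172  2.004 -0.     1.309 -0.989]
```

```bash
python3 -c "
from h import *
for i in range(4):
    optics.read_camera('top'); s=bot.read_state(); print(s['ft_force'],s['ft_torque'])"
```

```text
[-0.464 -0.227 -6.151] [-0.04  -0.13   0.017]
[-0.654 -0.543 -4.564] [-0.07  -0.082 -0.017]
[ 0.379 -0.603 -4.226] [-0.022 -0.022 -0.002]
[ 1.482  1.276 -4.531] [ 0.031 -0.084 -0.008]
```

>>> apply_moves(
  plan=[
    {"delta_pos": [-0.04,0,0],"turn": [0,0,0],"jaw": 0.045},
    {"delta_pos": [-0.08,0,0],"turn": [0,0,0],"jaw": 0.045},
    {"delta_pos": [-0.12,0,0],"turn": [0,0,0],"jaw": 0.045},
    {"delta_pos": [-0.12,0,0],"turn": [0,0,0],"jaw": 0.045},
    {"delta_pos": [-0.12,0,0],"turn": [0,0,0],"jaw": 0.045},
    {"delta_pos": [-0.12,0,0],"turn": [0,0,0],"jaw": 0.045},
    {"delta_pos": [-0.12,0,0],"turn": [0,0,0],"jaw": 0.045},
    {"delta_pos": [-0.12,0,0],"turn": [0,0,0],"jaw": 0.045},
  ],
)

```text
time: 6.53
position: [0.4567, 0.2958, 0.2201]
tcp_rot: [0.007, 1.0, -0.0, -0.0]
ft_force: [-0.7, -0.4, -4.6]
opening: 0.0581
grip_force: 84.5
```

```bash
python3 -c "
from h import *
go(.459,.294,.22,-.016)
for i in range(4):
    optics.read_camera('top'); s=bot.read_state(); print(s['ft_force'],s['ft_torque'])"
```

```text
t 6.5333 pos [0.457 0.296 0.22 ] tilt [-0.001 -0.   ]
shift [-0.002 -0.002  0.   ] turn [-0.    -0.001  0.001]
F [-0.672 -0.42  -4.603] T [-0.018  0.127  0.052] open 0.058057657309126084 grip 84.50117647647858 q [ 0.446  0.043  1.802  0.     1.298 -1.11 ]
[-0.385  0.039 -4.205] [ 0.003  0.139 -0.031]
[-0.74   0.181 -4.819] [0.002 0.087 0.005]
[-0.255  0.338 -3.833] [-0.017  0.077  0.031]
[ 0.688  0.057 -5.34 ] [0.008 0.08  0.008]
```

Left tin: the moment about y flips from about −0.08 to +0.10 N·m with the shake direction, so it rattles. The task says to shake each tin, so I'll put this one back where it stood and do the other two before presenting it.

>>> apply_moves(
  plan=[
    {"delta_pos": [0,0,0.03],"turn": [0,0,0],"jaw": 0.045},
    {"delta_pos": [0,0,0.06],"turn": [0,0,0],"jaw": 0.045},
    {"delta_pos": [0,0,0.09],"turn": [0,0,0],"jaw": 0.045},
    {"delta_pos": [0,0,0.12],"turn": [0,0,0],"jaw": 0.045},
    {"delta_pos": [0,0,0.145],"turn": [0,0,0],"jaw": 0.045},
    {"delta_pos": [0,0,0.162],"turn": [0,0,0],"jaw": 0.045},
    {"delta_pos": [0,0,0.172],"turn": [0,0,0],"jaw": 0.045},
    {"delta_pos": [0,0,0.177],"turn": [0,0,0],"jaw": 0.045},
  ],
)

```text
time: 7.4
position: [0.4565, 0.2952, 0.0416]
tcp_rot: [0.008, 1.0, -0.001, -0.001]
ft_force: [-3.5, -0.3, 1.0]
opening: 0.0576
grip_force: 85.0
```

>>> apply_moves(
  plan=[
    {"delta_pos": [0,0,0.001],"turn": [0,0,0],"jaw": 0.045},
    {"delta_pos": [0,0,0.002],"turn": [0,0,0],"jaw": 0.045},
    {"delta_pos": [0,0,0.002],"turn": [0,0,0],"jaw": 0.045},
    {"delta_pos": [0,0,0.002],"turn": [0,0,0],"jaw": 0.06},
    {"delta_pos": [0,0,0.002],"turn": [0,0,0],"jaw": 0.07},
    {"delta_pos": [0,0,0.002],"turn": [0,0,0],"jaw": 0.085},
    {"delta_pos": [0,0,0.002],"turn": [0,0,0],"jaw": 0.085},
    {"delta_pos": [0,0,0.002],"turn": [0,0,0],"jaw": 0.085},
  ],
)

```text
time: 8.07
position: [0.4589, 0.2962, 0.0421]
tcp_rot: [0.008, 1.0, 0.0, 0.001]
ft_force: [-0.1, -0.6, -0.2]
opening: 0.0849
grip_force: 0.0
```

>>> apply_moves(
  plan=[
    {"delta_pos": [0,0,-0.01],"turn": [0,0,0],"jaw": 0.085},
    {"delta_pos": [0,0,-0.03],"turn": [0,0,0],"jaw": 0.085},
    {"delta_pos": [0,0,-0.06],"turn": [0,0,0],"jaw": 0.085},
    {"delta_pos": [0,0,-0.09],"turn": [0,0,0],"jaw": 0.085},
    {"delta_pos": [0,0,-0.12],"turn": [0,0,0],"jaw": 0.085},
    {"delta_pos": [0,0,-0.14],"turn": [0,0,0],"jaw": 0.085},
    {"delta_pos": [0,0,-0.16],"turn": [0,0,0],"jaw": 0.085},
    {"delta_pos": [0,0,-0.16],"turn": [0,0,0],"jaw": 0.085},
  ],
)

```text
time: 8.73
position: [0.4612, 0.2973, 0.2077]
tcp_rot: [0.008, 1.0, 0.002, 0.005]
ft_force: [0.3, 0.1, 0.7]
opening: 0.0853
grip_force: 0.0
```

```bash
python3 -c "
from h import *
go(.446,.010,.2,-.187)"
```

```text
t 8.7333 pos [0.461 0.297 0.208] tilt [0.01  0.005]
shift [ 0.011 -0.288  0.006] turn [0.006 0.009 0.171]
F [0.326 0.118 0.666] T [ 0.035 -0.041 -0.01 ] open 0.08528622365706366 grip 0.0 q [ 0.445  0.056  1.812 -0.     1.263 -1.11 ]
```

>>> apply_moves(
  plan=[
    {"delta_pos": [0.002,-0.035,0],"turn": [0,0,0.05],"jaw": 0.085},
    {"delta_pos": [0.004,-0.075,0],"turn": [0,0,0.1],"jaw": 0.085},
    {"delta_pos": [0.006,-0.115,0],"turn": [0,0,0.15],"jaw": 0.085},
    {"delta_pos": [0.008,-0.155,0],"turn": [0,0,0.171],"jaw": 0.085},
    {"delta_pos": [0.01,-0.195,0],"turn": [0,0,0.171],"jaw": 0.085},
    {"delta_pos": [0.012,-0.235,0],"turn": [0,0,0.171],"jaw": 0.085},
    {"delta_pos": [0.013,-0.265,0],"turn": [0,0,0.171],"jaw": 0.085},
    {"delta_pos": [0.013,-0.285,0],"turn": [0,0,0.171],"jaw": 0.085},
  ],
)

```text
time: 9.4
position: [0.4394, 0.0083, 0.2006]
tcp_rot: [0.094, 0.996, -0.0, -0.0]
ft_force: [0.4, 0.6, 0.1]
opening: 0.0847
grip_force: 0.0
```

```bash
python3 -c "
from h import *
c=optics.read_camera('top'); cv2.imwrite('pics/t2.png',c['image'][:,:,::-1])
u,v=137,218
cv2.imwrite('pics/t2L.png',cv2.resize(c['image'][v-37:v+37,u-50:u+50,::-1],(400,296),interpolation=cv2.INTER_CUBIC))
go(.446,.010,.04,-.187)"
```

```text
t 9.45 pos [0.44  0.006 0.201] tilt [-0.001 -0.004]
shift [-0.005  0.006  0.161] turn [-0.004  0.    -0.003]
F [ 0.21  -1.937  0.185] T [-0.025 -0.014 -0.031] open 0.08455240099048333 grip 0.0 q [-0.143 -0.179  2.047 -0.004  1.273 -1.523]
```

View pics/t2L.png

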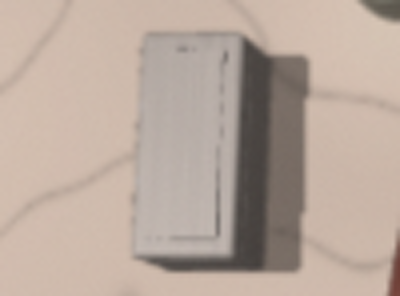

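The left tin is back exactly where it stood (corners unchanged at 147,33 and 237,256). Now the middle tin.

>>> apply_moves(
  plan=[
    {"delta_pos": [-0.005,0.004,0.01],"turn": [0,0,0],"jaw": 0.085},
    {"delta_pos": [-0.005,0.004,0.035],"turn": [0,0,0],"jaw": 0.085},
    {"delta_pos": [-0.005,0.004,0.065],"turn": [0,0,0],"jaw": 0.085},
    {"delta_pos": [-0.005,0.004,0.095],"turn": [0,0,0],"jaw": 0.085},
    {"delta_pos": [-0.005,0.004,0.12],"turn": [0,0,0],"jaw": 0.085},
    {"delta_pos": [-0.005,0.004,0.14],"turn": [0,0,0],"jaw": 0.085},
    {"delta_pos": [-0.005,0.004,0.155],"turn": [0,0,0],"jaw": 0.085},
    {"delta_pos": [-0.005,0.004,0.16],"turn": [0,0,0],"jaw": 0.085},
  ],
)

```text
time: 10.12
position: [0.4428, 0.0159, 0.0373]
tcp_rot: [0.093, 0.996, 0.0, -0.004]
ft_force: [-0.8, 0.4, -1.1]
opening: 0.0848
grip_force: 0.0
```

>>> apply_moves(
  plan=[
    {"delta_pos": [0,0,0],"turn": [0,0,0],"jaw": 0.07},
    {"delta_pos": [0,0,0],"turn": [0,0,0],"jaw": 0.06},
    {"delta_pos": [0,0,0],"turn": [0,0,0],"jaw": 0.045},
    {"delta_pos": [0,0,0],"turn": [0,0,0],"jaw": 0.045},
    {"delta_pos": [0,0,0],"turn": [0,0,0],"jaw": 0.045},
    {"delta_pos": [0,0,0],"turn": [0,0,0],"jaw": 0.045},
    {"delta_pos": [0,0,0],"turn": [0,0,0],"jaw": 0.045},
    {"delta_pos": [0,0,0],"turn": [0,0,0],"jaw": 0.045},
  ],
)

```text
time: 10.78
position: [0.4473, 0.014, 0.0421]
tcp_rot: [0.093, 0.996, 0.0, 0.001]
ft_force: [0.1, 0.8, 2.9]
opening: 0.0578
grip_force: 75.4
```

```bash
python3 -c "
from h import *
go(.446,.010,.22,-.187)"
```

```text
t 10.7833 pos [0.447 0.014 0.042] tilt [0.003 0.   ]
shift [ 0.    -0.004 -0.178] turn [ 0.001  0.002 -0.   ]
F [0.102 0.784 2.858] T [ 0.377 -0.094  0.084] open 0.057804636099232046 grip 75.35845220088959 q [-0.126  0.076  2.145  0.001  0.917 -1.51 ]
```

>>> apply_moves(
  plan=[
    {"delta_pos": [0,0,-0.01],"turn": [0,0,0],"jaw": 0.045},
    {"delta_pos": [0,0,-0.04],"turn": [0,0,0],"jaw": 0.045},
    {"delta_pos": [0,0,-0.07],"turn": [0,0,0],"jaw": 0.045},
    {"delta_pos": [0,0,-0.1],"turn": [0,0,0],"jaw": 0.045},
    {"delta_pos": [0,0,-0.135],"turn": [0,0,0],"jaw": 0.045},
    {"delta_pos": [0,0,-0.16],"turn": [0,0,0],"jaw": 0.045},
    {"delta_pos": [0,0,-0.18],"turn": [0,0,0],"jaw": 0.045},
    {"delta_pos": [0,0,-0.18],"turn": [0,0,0],"jaw": 0.045},
  ],
)

```text
time: 11.45
position: [0.4489, 0.0134, 0.2265]
tcp_rot: [0.093, 0.996, -0.0, 0.005]
ft_force: [0.5, -1.0, -1.7]
opening: 0.0579
grip_force: 76.0
```

>>> apply_moves(
  plan=[
    {"delta_pos": [0.04,0,0],"turn": [0,0,0],"jaw": 0.045},
    {"delta_pos": [0.06,0,0],"turn": [0,0,0],"jaw": 0.045},
    {"delta_pos": [0.02,0,0],"turn": [0,0,0],"jaw": 0.045},
    {"delta_pos": [-0.02,0,0],"turn": [0,0,0],"jaw": 0.045},
    {"delta_pos": [-0.06,0,0],"turn": [0,0,0],"jaw": 0.045},
    {"delta_pos": [-0.02,0,0],"turn": [0,0,0],"jaw": 0.045},
    {"delta_pos": [0.02,0,0],"turn": [0,0,0],"jaw": 0.045},
    {"delta_pos": [0.06,0,0],"turn": [0,0,0],"jaw": 0.045},
  ],
)

```text
time: 12.12
position: [0.3847, 0.0251, 0.2157]
tcp_rot: [0.094, 0.996, 0.0, -0.007]
ft_force: [-0.0, 0.2, 0.0]
opening: 0.0579
grip_force: 75.8
```

>>> apply_moves(
  plan=[
    {"delta_pos": [-0.04,0,0],"turn": [0,0,0],"jaw": 0.045},
    {"delta_pos": [-0.08,0,0],"turn": [0,0,0],"jaw": 0.045},
    {"delta_pos": [-0.12,0,0],"turn": [0,0,0],"jaw": 0.045},
    {"delta_pos": [-0.12,0,0],"turn": [0,0,0],"jaw": 0.045},
    {"delta_pos": [-0.12,0,0],"turn": [0,0,0],"jaw": 0.045},
    {"delta_pos": [-0.12,0,0],"turn": [0,0,0],"jaw": 0.045},
    {"delta_pos": [-0.12,0,0],"turn": [0,0,0],"jaw": 0.045},
    {"delta_pos": [-0.12,0,0],"turn": [0,0,0],"jaw": 0.045},
  ],
)

```text
time: 12.78
position: [0.504, 0.003, 0.2206]
tcp_rot: [0.093, 0.996, -0.0, -0.001]
ft_force: [0.3, -0.2, -1.5]
opening: 0.0583
grip_force: 75.9
```

```bash
python3 -c "
from h import *
go(.446,.010,.22,-.187)
for i in range(4):
    optics.read_camera('top'); s=bot.read_state(); print(s['ft_force'],s['ft_torque'])"
```

```text
t 12.7833 pos [0.504 0.003 0.221] tilt [-0.001  0.   ]
shift [ 0.058 -0.004  0.001] turn [-0.    -0.001  0.   ]
F [ 0.317 -0.22  -1.513] T [-0.002  0.009 -0.012] open 0.05829802976208412 grip 75.86162477731705 q [-0.133 -0.047  1.89  -0.     1.3   -1.517]
[-0.071 -0.299 -2.359] [-0.063  0.01   0.018]
[ 0.453 -0.009 -1.675] [ 0.016 -0.005  0.062]
[ 0.489 -0.076 -1.884] [ 0.049 -0.037 -0.032]
[-0.017  0.039 -1.248] [-0.032  0.054 -0.034]
```

>>> apply_moves(
  plan=[
    {"delta_pos": [0.04,0,0],"turn": [0,0,0],"jaw": 0.045},
    {"delta_pos": [0.08,0,0],"turn": [0,0,0],"jaw": 0.045},
    {"delta_pos": [0.12,0,0],"turn": [0,0,0],"jaw": 0.045},
    {"delta_pos": [0.12,0,0],"turn": [0,0,0],"jaw": 0.045},
    {"delta_pos": [0.12,0,0],"turn": [0,0,0],"jaw": 0.045},
    {"delta_pos": [0.12,0,0],"turn": [0,0,0],"jaw": 0.045},
    {"delta_pos": [0.12,0,0],"turn": [0,0,0],"jaw": 0.045},
    {"delta_pos": [0.12,0,0],"turn": [0,0,0],"jaw": 0.045},
  ],
)

```text
time: 13.65
position: [0.3885, 0.0248, 0.2219]
tcp_rot: [0.093, 0.996, -0.0, 0.001]
ft_force: [0.2, 0.6, -2.3]
opening: 0.0579
grip_force: 75.9
```

```bash
python3 -c "
from h import *
go(.446,.010,.22,-.187)
for i in range(4):
    optics.read_camera('top'); s=bot.read_state(); print(s['ft_force'],s['ft_torque'])"
```

```text
t 13.65 pos [0.389 0.025 0.222] tilt [ 0.001 -0.   ]
shift [-0.059 -0.004  0.002] turn [ 0.     0.001 -0.   ]
F [ 0.231  0.6   -2.302] T [0.023 0.038 0.051] open 0.0579371313254681 grip 75.8535486459732 q [-0.117 -0.331  2.125 -0.     1.346 -1.501]
[-0.041  0.204 -2.144] [0.027 0.056 0.012]
[ 0.661  0.428 -0.311] [-0.05   0.012  0.036]
[-0.114 -0.144 -1.537] [ 0.056  0.033 -0.007]
[ 0.221  1.412 -1.929] [ 0.001 -0.026 -0.026]
```

Middle tin: no change in moment, so it is silent. Putting it back.

>>> apply_moves(
  plan=[
    {"delta_pos": [-0.03,-0.001,0.0],"turn": [0,0,0],"jaw": 0.045},
    {"delta_pos": [-0.06,-0.002,0.02],"turn": [0,0,0],"jaw": 0.045},
    {"delta_pos": [-0.06,-0.002,0.055],"turn": [0,0,0],"jaw": 0.045},
    {"delta_pos": [-0.06,-0.002,0.09],"turn": [0,0,0],"jaw": 0.045},
    {"delta_pos": [-0.06,-0.002,0.125],"turn": [0,0,0],"jaw": 0.045},
    {"delta_pos": [-0.06,-0.002,0.155],"turn": [0,0,0],"jaw": 0.045},
    {"delta_pos": [-0.06,-0.002,0.17],"turn": [0,0,0],"jaw": 0.045},
    {"delta_pos": [-0.06,-0.002,0.177],"turn": [0,0,0],"jaw": 0.045},
  ],
)

```text
time: 14.52
position: [0.442, 0.0122, 0.0417]
tcp_rot: [0.093, 0.996, -0.0, -0.006]
ft_force: [-21.9, -1.4, 52.2]
opening: 0.0581
grip_force: 81.6
```

>>> apply_moves(
  plan=[
    {"delta_pos": [0,0,0.001],"turn": [0,0,0],"jaw": 0.045},
    {"delta_pos": [0,0,0.002],"turn": [0,0,0],"jaw": 0.045},
    {"delta_pos": [0,0,0.002],"turn": [0,0,0],"jaw": 0.045},
    {"delta_pos": [0,0,0.002],"turn": [0,0,0],"jaw": 0.06},
    {"delta_pos": [0,0,0.002],"turn": [0,0,0],"jaw": 0.07},
    {"delta_pos": [0,0,0.002],"turn": [0,0,0],"jaw": 0.085},
    {"delta_pos": [0,0,0.002],"turn": [0,0,0],"jaw": 0.085},
    {"delta_pos": [0,0,0.002],"turn": [0,0,0],"jaw": 0.085},
  ],
)

```text
time: 15.18
position: [0.4462, 0.0119, 0.0425]
tcp_rot: [0.093, 0.996, -0.0, 0.001]
ft_force: [-0.3, -0.7, -0.7]
opening: 0.0848
grip_force: 0.0
```

>>> apply_moves(
  plan=[
    {"delta_pos": [0,0,-0.01],"turn": [0,0,0],"jaw": 0.085},
    {"delta_pos": [0,0,-0.03],"turn": [0,0,0],"jaw": 0.085},
    {"delta_pos": [0,0,-0.06],"turn": [0,0,0],"jaw": 0.085},
    {"delta_pos": [0,0,-0.09],"turn": [0,0,0],"jaw": 0.085},
    {"delta_pos": [0,0,-0.12],"turn": [0,0,0],"jaw": 0.085},
    {"delta_pos": [0,0,-0.14],"turn": [0,0,0],"jaw": 0.085},
    {"delta_pos": [0,0,-0.16],"turn": [0,0,0],"jaw": 0.085},
    {"delta_pos": [0,0,-0.16],"turn": [0,0,0],"jaw": 0.085},
  ],
)

```text
time: 15.85
position: [0.4492, 0.0116, 0.2081]
tcp_rot: [0.093, 0.996, -0.0, 0.005]
ft_force: [1.2, -0.2, 1.1]
opening: 0.0845
grip_force: 0.0
```

```bash
python3 -c "
from h import *
go(.486,-.307,.2,-.328)"
```

```text
t 15.85 pos [0.449 0.012 0.208] tilt [ 0.011 -0.001]
shift [-0.095 -0.306  0.009] turn [0.001 0.011 0.141]
F [ 1.189 -0.218  1.089] T [-0.023  0.025 -0.011] open 0.08452368974582992 grip 0.0 q [-0.131 -0.172  2.027  0.     1.276 -1.515]
```

>>> apply_moves(
  plan=[
    {"delta_pos": [-0.01,-0.032,0],"turn": [0,0,0.04],"jaw": 0.085},
    {"delta_pos": [-0.022,-0.07,0],"turn": [0,0,0.1],"jaw": 0.085},
    {"delta_pos": [-0.034,-0.108,0],"turn": [0,0,0.141],"jaw": 0.085},
    {"delta_pos": [-0.046,-0.146,0],"turn": [0,0,0.141],"jaw": 0.085},
    {"delta_pos": [-0.058,-0.184,0],"turn": [0,0,0.141],"jaw": 0.085},
    {"delta_pos": [-0.071,-0.222,0],"turn": [0,0,0.141],"jaw": 0.085},
    {"delta_pos": [-0.084,-0.262,0],"turn": [0,0,0.141],"jaw": 0.085},
    {"delta_pos": [-0.097,-0.301,0],"turn": [0,0,0.141],"jaw": 0.085},
  ],
)

```text
time: 16.52
position: [0.4845, -0.3034, 0.2013]
tcp_rot: [0.163, 0.987, 0.0, -0.0]
ft_force: [1.5, 0.0, 0.5]
opening: 0.0846
grip_force: 0.0
```

```bash
python3 -c "
from h import *
import time
for i in range(3): c=optics.read_camera('top')
u,v=262,220
f=lambda im:cv2.resize(im[v-37:v+37,u-50:u+50],(400,296),interpolation=cv2.INTER_CUBIC)
cv2.imwrite('pics/t3M.png',np.hstack([f(cv2.imread('pics/top.png')),f(c['image'][:,:,::-1])]))
go(.486,-.307,.04,-.328)"
```

```text
t 16.6667 pos [ 0.484 -0.304  0.201] tilt [-0.001  0.001]
shift [-0.003 -0.002  0.161] turn [ 0.    -0.001 -0.004]
F [-0.567  0.911 -0.357] T [ 0.002 -0.016  0.017] open 0.08487858657917197 grip 0.0 q [-0.683  0.12   1.755 -0.     1.268 -1.922]
```

View pics/t3M.png

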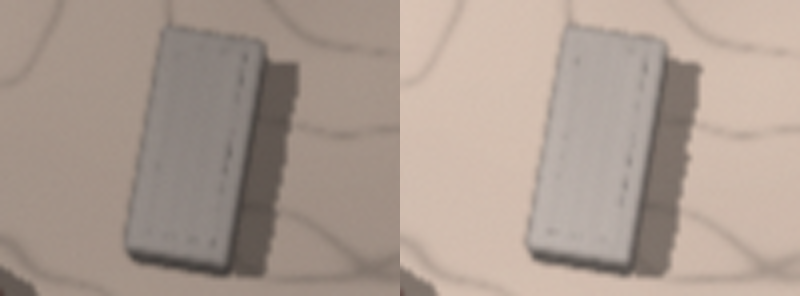

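The middle tin is back within about 1 mm (corners identical in both crops). Now the right tin.

>>> apply_moves(
  plan=[
    {"delta_pos": [-0.003,-0.002,0.01],"turn": [0,0,-0.003],"jaw": 0.085},
    {"delta_pos": [-0.003,-0.002,0.035],"turn": [0,0,-0.003],"jaw": 0.085},
    {"delta_pos": [-0.003,-0.002,0.065],"turn": [0,0,-0.003],"jaw": 0.085},
    {"delta_pos": [-0.003,-0.002,0.095],"turn": [0,0,-0.003],"jaw": 0.085},
    {"delta_pos": [-0.003,-0.002,0.12],"turn": [0,0,-0.003],"jaw": 0.085},
    {"delta_pos": [-0.003,-0.002,0.14],"turn": [0,0,-0.003],"jaw": 0.085},
    {"delta_pos": [-0.003,-0.002,0.155],"turn": [0,0,-0.003],"jaw": 0.085},
    {"delta_pos": [-0.003,-0.002,0.16],"turn": [0,0,-0.003],"jaw": 0.085},
  ],
)

```text
time: 17.33
position: [0.4847, -0.3005, 0.038]
tcp_rot: [0.161, 0.987, 0.002, -0.003]
ft_force: [0.2, 0.3, -0.2]
opening: 0.0853
grip_force: 0.0
```

>>> apply_moves(
  plan=[
    {"delta_pos": [0,0,0],"turn": [0,0,0],"jaw": 0.07},
    {"delta_pos": [0,0,0],"turn": [0,0,0],"jaw": 0.06},
    {"delta_pos": [0,0,0],"turn": [0,0,0],"jaw": 0.045},
    {"delta_pos": [0,0,0],"turn": [0,0,0],"jaw": 0.045},
    {"delta_pos": [0,0,0],"turn": [0,0,0],"jaw": 0.045},
    {"delta_pos": [0,0,0],"turn": [0,0,0],"jaw": 0.045},
    {"delta_pos": [0,0,0],"turn": [0,0,0],"jaw": 0.045},
    {"delta_pos": [0,0,0],"turn": [0,0,0],"jaw": 0.045},
  ],
)

```text
time: 18.0
position: [0.4884, -0.3052, 0.0435]
tcp_rot: [0.162, 0.987, -0.0, 0.001]
ft_force: [-0.4, 0.8, 6.1]
opening: 0.0577
grip_force: 75.7
```

```bash
python3 -c "
from h import *
go(.486,-.307,.22,-.328)"
```

```text
t 18.0 pos [ 0.488 -0.305  0.043] tilt [ 0.002 -0.001]
shift [ 0.001 -0.003 -0.177] turn [-0.     0.002  0.003]
F [-0.351  0.789  6.062] T [ 0.387 -0.064  0.068] open 0.05770304898080378 grip 75.69788932800293 q [-0.681  0.321  1.845  0.001  0.973 -1.927]
```

>>> apply_moves(
  plan=[
    {"delta_pos": [0,0,-0.01],"turn": [0,0,0],"jaw": 0.045},
    {"delta_pos": [0,0,-0.04],"turn": [0,0,0],"jaw": 0.045},
    {"delta_pos": [0,0,-0.07],"turn": [0,0,0],"jaw": 0.045},
    {"delta_pos": [0,0,-0.1],"turn": [0,0,0],"jaw": 0.045},
    {"delta_pos": [0,0,-0.135],"turn": [0,0,0],"jaw": 0.045},
    {"delta_pos": [0,0,-0.16],"turn": [0,0,0],"jaw": 0.045},
    {"delta_pos": [0,0,-0.18],"turn": [0,0,0],"jaw": 0.045},
    {"delta_pos": [0,0,-0.18],"turn": [0,0,0],"jaw": 0.045},
  ],
)

```text
time: 18.67
position: [0.4894, -0.3066, 0.2277]
tcp_rot: [0.162, 0.987, -0.003, 0.004]
ft_force: [1.0, -0.3, -1.5]
opening: 0.0573
grip_force: 76.0
```

>>> apply_moves(
  plan=[
    {"delta_pos": [0.04,0,0],"turn": [0,0,0],"jaw": 0.045},
    {"delta_pos": [0.08,0,0],"turn": [0,0,0],"jaw": 0.045},
    {"delta_pos": [0.12,0,0],"turn": [0,0,0],"jaw": 0.045},
    {"delta_pos": [0.08,0,0],"turn": [0,0,0],"jaw": 0.045},
    {"delta_pos": [0.04,0,0],"turn": [0,0,0],"jaw": 0.045},
    {"delta_pos": [0,0,0],"turn": [0,0,0],"jaw": 0.045},
    {"delta_pos": [0.04,0,0],"turn": [0,0,0],"jaw": 0.045},
    {"delta_pos": [0.08,0,0],"turn": [0,0,0],"jaw": 0.045},
  ],
)

```text
time: 19.33
position: [0.412, -0.2794, 0.2135]
tcp_rot: [0.161, 0.987, 0.004, -0.007]
ft_force: [-1.8, 0.8, -0.6]
opening: 0.0575
grip_force: 75.9
```

>>> apply_moves(
  plan=[
    {"delta_pos": [0.04,0,0],"turn": [0,0,0],"jaw": 0.045},
    {"delta_pos": [0.04,0,0],"turn": [0,0,0],"jaw": 0.045},
    {"delta_pos": [0.04,0,0],"turn": [0,0,0],"jaw": 0.045},
    {"delta_pos": [0.04,0,0],"turn": [0,0,0],"jaw": 0.045},
    {"delta_pos": [0.04,0,0],"turn": [0,0,0],"jaw": 0.045},
    {"delta_pos": [0.04,0,0],"turn": [0,0,0],"jaw": 0.045},
    {"delta_pos": [0.04,0,0],"turn": [0,0,0],"jaw": 0.045},
    {"delta_pos": [0.04,0,0],"turn": [0,0,0],"jaw": 0.045},
  ],
)

```text
time: 20.0
position: [0.3742, -0.2667, 0.2225]
tcp_rot: [0.161, 0.987, -0.0, 0.0]
ft_force: [0.0, 0.2, -2.5]
opening: 0.0583
grip_force: 75.9
```

```bash
python3 -c "
from h import *
go(.486,-.307,.22,-.328)
for i in range(4):
    optics.read_camera('top'); s=bot.read_state(); print(s['ft_force'],s['ft_torque'])"
```

```text
t 20.0 pos [ 0.374 -0.267  0.223] tilt [ 0.001 -0.001]
shift [-0.119 -0.003  0.003] turn [-0.     0.001  0.004]
F [ 0.012  0.228 -2.511] T [-0.025 -0.007 -0.022] open 0.058277300431605145 grip 75.89320421218872 q [-0.772 -0.153  1.983  0.     1.311 -2.019]
[-0.159  0.181 -2.159] [0.042 0.027 0.018]
[-0.706 -0.273 -2.293] [ 0.011 -0.028 -0.028]
[-0.184 -0.171 -1.265] [ 0.045 -0.009 -0.016]
[ 0.204 -0.922 -2.222] [-0.037 -0.009 -0.04 ]
```

>>> apply_moves(
  plan=[
    {"delta_pos": [-0.04,0,0],"turn": [0,0,0],"jaw": 0.045},
    {"delta_pos": [-0.08,0,0],"turn": [0,0,0],"jaw": 0.045},
    {"delta_pos": [-0.12,0,0],"turn": [0,0,0],"jaw": 0.045},
    {"delta_pos": [-0.12,0,0],"turn": [0,0,0],"jaw": 0.045},
    {"delta_pos": [-0.12,0,0],"turn": [0,0,0],"jaw": 0.045},
    {"delta_pos": [-0.12,0,0],"turn": [0,0,0],"jaw": 0.045},
    {"delta_pos": [-0.12,0,0],"turn": [0,0,0],"jaw": 0.045},
    {"delta_pos": [-0.12,0,0],"turn": [0,0,0],"jaw": 0.045},
  ],
)

```text
time: 20.87
position: [0.4864, -0.3044, 0.2226]
tcp_rot: [0.162, 0.987, -0.0, 0.0]
ft_force: [0.1, 0.0, -2.4]
opening: 0.0578
grip_force: 75.9
```

```bash
python3 -c "
from h import *
go(.486,-.307,.22,-.328)
for i in range(4):
    optics.read_camera('top'); s=bot.read_state(); print(s['ft_force'],s['ft_torque'])"
```

```text
t 20.8667 pos [ 0.486 -0.304  0.223] tilt [ 0. -0.]
shift [-0.    -0.003  0.003] turn [-0.     0.     0.003]
F [ 0.111  0.014 -2.355] T [-0.032  0.032 -0.062] open 0.05776495914939036 grip 75.87240010499954 q [-0.681  0.104  1.731 -0.     1.306 -1.927]
[-0.184  0.528 -1.469] [0.013 0.031 0.068]
[-0.679 -0.304 -1.913] [-0.01   0.022  0.01 ]
[-0.537  0.33  -2.982] [-0.     0.034 -0.042]
[ 0.297  0.431 -0.899] [ 0.029 -0.001 -0.004]
```

Right tin is silent too, so the left tin has the knob. Putting the right one back gently.

>>> apply_moves(
  plan=[
    {"delta_pos": [0,-0.001,0.03],"turn": [0,0,0],"jaw": 0.045},
    {"delta_pos": [0,-0.002,0.06],"turn": [0,0,0],"jaw": 0.045},
    {"delta_pos": [0,-0.002,0.09],"turn": [0,0,0],"jaw": 0.045},
    {"delta_pos": [0,-0.002,0.12],"turn": [0,0,0],"jaw": 0.045},
    {"delta_pos": [0,-0.002,0.14],"turn": [0,0,0],"jaw": 0.045},
    {"delta_pos": [0,-0.002,0.155],"turn": [0,0,0],"jaw": 0.045},
    {"delta_pos": [0,-0.002,0.165],"turn": [0,0,0],"jaw": 0.045},
    {"delta_pos": [0,-0.002,0.168],"turn": [0,0,0],"jaw": 0.045},
  ],
)

```text
time: 21.73
position: [0.4853, -0.3056, 0.0523]
tcp_rot: [0.162, 0.987, 0.001, -0.001]
ft_force: [0.0, 0.6, -2.6]
opening: 0.0573
grip_force: 75.8
```

>>> apply_moves(
  plan=[
    {"delta_pos": [0,0,0.002],"turn": [0,0,0],"jaw": 0.045},
    {"delta_pos": [0,0,0.004],"turn": [0,0,0],"jaw": 0.045},
    {"delta_pos": [0,0,0.006],"turn": [0,0,0],"jaw": 0.045},
    {"delta_pos": [0,0,0.008],"turn": [0,0,0],"jaw": 0.045},
    {"delta_pos": [0,0,0.01],"turn": [0,0,0],"jaw": 0.045},
    {"delta_pos": [0,0,0.011],"turn": [0,0,0],"jaw": 0.045},
    {"delta_pos": [0,0,0.011],"turn": [0,0,0],"jaw": 0.045},
    {"delta_pos": [0,0,0.011],"turn": [0,0,0],"jaw": 0.045},
  ],
)

```text
time: 22.4
position: [0.4869, -0.3067, 0.0435]
tcp_rot: [0.162, 0.987, -0.0, 0.0]
ft_force: [-0.7, -0.1, -0.1]
opening: 0.0574
grip_force: 76.1
```

>>> apply_moves(
  plan=[
    {"delta_pos": [0,0,0],"turn": [0,0,0],"jaw": 0.06},
    {"delta_pos": [0,0,0],"turn": [0,0,0],"jaw": 0.07},
    {"delta_pos": [0,0,0],"turn": [0,0,0],"jaw": 0.085},
    {"delta_pos": [0,0,0],"turn": [0,0,0],"jaw": 0.085},
    {"delta_pos": [0,0,0],"turn": [0,0,0],"jaw": 0.085},
    {"delta_pos": [0,0,0],"turn": [0,0,0],"jaw": 0.085},
    {"delta_pos": [0,0,-0.01],"turn": [0,0,0],"jaw": 0.085},
    {"delta_pos": [0,0,-0.02],"turn": [0,0,0],"jaw": 0.085},
  ],
)

```text
time: 23.07
position: [0.4861, -0.3061, 0.0631]
tcp_rot: [0.162, 0.987, 0.0, -0.001]
ft_force: [-0.1, 0.0, -0.5]
opening: 0.0847
grip_force: 0.0
```

>>> apply_moves(
  plan=[
    {"delta_pos": [0,0,-0.03],"turn": [0,0,0],"jaw": 0.085},
    {"delta_pos": [0,0,-0.06],"turn": [0,0,0],"jaw": 0.085},
    {"delta_pos": [0,0,-0.09],"turn": [0,0,0],"jaw": 0.085},
    {"delta_pos": [0,0,-0.12],"turn": [0,0,0],"jaw": 0.085},
    {"delta_pos": [0,0,-0.14],"turn": [0,0,0],"jaw": 0.085},
    {"delta_pos": [0,0,-0.16],"turn": [0,0,0],"jaw": 0.085},
    {"delta_pos": [0,0,-0.16],"turn": [0,0,0],"jaw": 0.085},
    {"delta_pos": [0,0,-0.16],"turn": [0,0,0],"jaw": 0.085},
  ],
)

```text
time: 23.73
position: [0.4878, -0.3074, 0.2258]
tcp_rot: [0.162, 0.987, -0.001, 0.002]
ft_force: [-0.4, -0.3, 0.9]
opening: 0.0851
grip_force: 0.0
```

```bash
python3 -c "
from h import *
go(.459,.295,.22,-.016)"
```

```text
t 23.7333 pos [ 0.488 -0.307  0.226] tilt [ 0.004 -0.003]
shift [0.219 0.562 0.004] turn [-0.003  0.005 -0.309]
F [-0.41  -0.255  0.871] T [ 0.044  0.036 -0.007] open 0.08511454356462553 grip 0.0 q [-0.684  0.104  1.725 -0.     1.307 -1.93 ]
```

>>> apply_moves(
  plan=[
    {"delta_pos": [0.012,0.031,0],"turn": [0,0,-0.03],"jaw": 0.085},
    {"delta_pos": [0.026,0.067,0],"turn": [0,0,-0.07],"jaw": 0.085},
    {"delta_pos": [0.04,0.103,0],"turn": [0,0,-0.12],"jaw": 0.085},
    {"delta_pos": [0.054,0.139,0],"turn": [0,0,-0.17],"jaw": 0.085},
    {"delta_pos": [0.068,0.175,0],"turn": [0,0,-0.22],"jaw": 0.085},
    {"delta_pos": [0.082,0.211,0],"turn": [0,0,-0.26],"jaw": 0.085},
    {"delta_pos": [0.096,0.247,0],"turn": [0,0,-0.3],"jaw": 0.085},
    {"delta_pos": [0.11,0.283,0],"turn": [0,0,-0.309],"jaw": 0.085},
  ],
)

```text
time: 24.4
position: [0.471, -0.0013, 0.2212]
tcp_rot: [0.007, 1.0, 0.0, -0.002]
ft_force: [1.5, 0.3, -0.1]
opening: 0.085
grip_force: 0.0
```

```bash
python3 -c "
from h import *
go(.459,.295,.2,-.016)"
```

```text
t 24.4 pos [ 0.471 -0.001  0.221] tilt [-0.003  0.001]
shift [0.016 0.296 0.021] turn [ 0.001 -0.003  0.001]
F [ 1.483  0.349 -0.067] T [ 0.03  -0.022  0.033] open 0.08498800599185025 grip 0.0 q [-0.152 -0.122  1.958  0.     1.308 -1.708]
```

>>> apply_moves(
  plan=[
    {"delta_pos": [0.002,0.039,0],"turn": [0,0,0],"jaw": 0.085},
    {"delta_pos": [0.004,0.078,0],"turn": [0,0,0],"jaw": 0.085},
    {"delta_pos": [0.006,0.117,0],"turn": [0,0,0],"jaw": 0.085},
    {"delta_pos": [0.008,0.156,0],"turn": [0,0,0],"jaw": 0.085},
    {"delta_pos": [0.01,0.195,0],"turn": [0,0,0],"jaw": 0.085},
    {"delta_pos": [0.012,0.234,0],"turn": [0,0,0],"jaw": 0.085},
    {"delta_pos": [0.014,0.27,0],"turn": [0,0,0],"jaw": 0.085},
    {"delta_pos": [0.016,0.292,0],"turn": [0,0,0],"jaw": 0.085},
  ],
)

```text
time: 25.07
position: [0.4595, 0.2919, 0.221]
tcp_rot: [0.007, 1.0, -0.0, -0.002]
ft_force: [0.2, -0.5, -0.9]
opening: 0.085
grip_force: 0.0
```

```bash
python3 -c "
from h import *
for i in range(4): c=optics.read_camera('top')
cv2.imwrite('pics/t4.png',c['image'][:,:,::-1])
u,v=398,200
f=lambda im:cv2.resize(im[v-37:v+37,u-50:u+50],(400,296),interpolation=cv2.INTER_CUBIC)
cv2.imwrite('pics/t4R.png',np.hstack([f(cv2.imread('pics/top.png')),f(c['image'][:,:,::-1])]))
go(.459,.296,.04,-.016)"
```

```text
t 25.2667 pos [0.46  0.289 0.221] tilt [-0.003 -0.002]
shift [0.001 0.008 0.181] turn [-0.002 -0.003  0.002]
F [ 0.105 -0.773 -0.4  ] T [ 0.003  0.044 -0.022] open 0.08479481488979614 grip 0.0 q [ 0.431  0.042  1.8   -0.001  1.303 -1.125]
```

View pics/t4R.png

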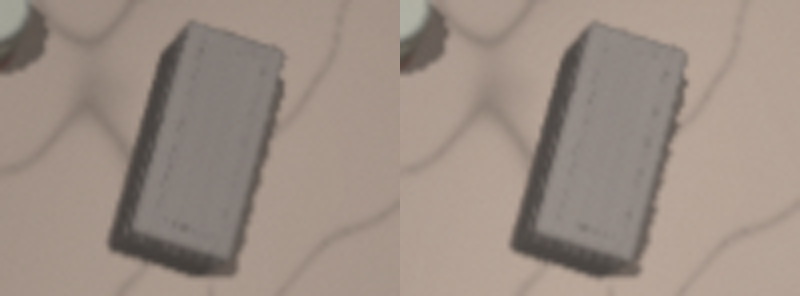

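The right tin is back in place, to about 1 mm. Regrasping the left one.

>>> apply_moves(
  plan=[
    {"delta_pos": [0.001,0.007,0.01],"turn": [0,0,0],"jaw": 0.085},
    {"delta_pos": [0.001,0.007,0.04],"turn": [0,0,0],"jaw": 0.085},
    {"delta_pos": [0.001,0.007,0.07],"turn": [0,0,0],"jaw": 0.085},
    {"delta_pos": [0.001,0.007,0.1],"turn": [0,0,0],"jaw": 0.085},
    {"delta_pos": [0.001,0.007,0.13],"turn": [0,0,0],"jaw": 0.085},
    {"delta_pos": [0.001,0.007,0.155],"turn": [0,0,0],"jaw": 0.085},
    {"delta_pos": [0.001,0.007,0.172],"turn": [0,0,0],"jaw": 0.085},
    {"delta_pos": [0.001,0.007,0.18],"turn": [0,0,0],"jaw": 0.085},
  ],
)

```text
time: 25.93
position: [0.4575, 0.2933, 0.0388]
tcp_rot: [0.009, 1.0, -0.002, -0.003]
ft_force: [-0.9, -0.9, 0.1]
opening: 0.0849
grip_force: 0.0
```

>>> apply_moves(
  plan=[
    {"delta_pos": [0,0,0],"turn": [0,0,0],"jaw": 0.07},
    {"delta_pos": [0,0,0],"turn": [0,0,0],"jaw": 0.06},
    {"delta_pos": [0,0,0],"turn": [0,0,0],"jaw": 0.045},
    {"delta_pos": [0,0,0],"turn": [0,0,0],"jaw": 0.045},
    {"delta_pos": [0,0,0],"turn": [0,0,0],"jaw": 0.045},
    {"delta_pos": [0,0,0],"turn": [0,0,0],"jaw": 0.045},
    {"delta_pos": [0,0,0],"turn": [0,0,0],"jaw": 0.045},
    {"delta_pos": [0,0,0],"turn": [0,0,0],"jaw": 0.045},
  ],
)

```text
time: 26.6
position: [0.4613, 0.2964, 0.0442]
tcp_rot: [0.008, 1.0, 0.0, 0.001]
ft_force: [-2.1, 0.3, 4.6]
opening: 0.0576
grip_force: 76.2
```

>>> apply_moves(
  plan=[
    {"delta_pos": [0,0,-0.01],"turn": [0,0,0],"jaw": 0.045},
    {"delta_pos": [0,0,-0.04],"turn": [0,0,0],"jaw": 0.045},
    {"delta_pos": [0,0,-0.07],"turn": [0,0,0],"jaw": 0.045},
    {"delta_pos": [0,0,-0.1],"turn": [0,0,0],"jaw": 0.045},
    {"delta_pos": [0,0,-0.13],"turn": [0,0,0],"jaw": 0.045},
    {"delta_pos": [0,0,-0.15],"turn": [0,0,0],"jaw": 0.045},
    {"delta_pos": [0,0,-0.15],"turn": [0,0,0],"jaw": 0.045},
    {"delta_pos": [0,0,-0.15],"turn": [0,0,0],"jaw": 0.045},
  ],
)

```text
time: 27.27
position: [0.4607, 0.2961, 0.1937]
tcp_rot: [0.008, 1.0, 0.0, 0.001]
ft_force: [-0.4, 0.7, -5.4]
opening: 0.0578
grip_force: 77.3
```

```bash
python3 -c "
from h import *
go(.685,-.01,.15,-.016)"
```

```text
t 27.2667 pos [0.461 0.296 0.194] tilt [0.002 0.001]
shift [-0.229 -0.303  0.044] turn [0.001 0.002 0.   ]
F [-0.394  0.7   -5.405] T [ 0.036  0.061 -0.031] open 0.057775550836357104 grip 77.29073792695999 q [ 0.443  0.073  1.821 -0.     1.246 -1.112]
```

>>> apply_moves(
  plan=[
    {"delta_pos": [-0.008,-0.01,0],"turn": [0,0,0],"jaw": 0.045},
    {"delta_pos": [-0.025,-0.032,0],"turn": [0,0,0],"jaw": 0.045},
    {"delta_pos": [-0.045,-0.059,0],"turn": [0,0,0],"jaw": 0.045},
    {"delta_pos": [-0.065,-0.086,0],"turn": [0,0,0],"jaw": 0.045},
    {"delta_pos": [-0.085,-0.113,0],"turn": [0,0,0],"jaw": 0.045},
    {"delta_pos": [-0.105,-0.14,0.0],"turn": [0,0,0],"jaw": 0.045},
    {"delta_pos": [-0.125,-0.165,0.0],"turn": [0,0,0],"jaw": 0.045},
    {"delta_pos": [-0.145,-0.19,0.0],"turn": [0,0,0],"jaw": 0.045},
  ],
)

```text
time: 27.93
position: [0.601, 0.101, 0.1889]
tcp_rot: [0.008, 1.0, -0.001, -0.003]
ft_force: [1.0, 0.1, -3.8]
opening: 0.0577
grip_force: 77.3
```

>>> apply_moves(
  plan=[
    {"delta_pos": [-0.018,-0.022,0.01],"turn": [0,0,0],"jaw": 0.045},
    {"delta_pos": [-0.036,-0.044,0.02],"turn": [0,0,0],"jaw": 0.045},
    {"delta_pos": [-0.052,-0.066,0.03],"turn": [0,0,0],"jaw": 0.045},
    {"delta_pos": [-0.064,-0.084,0.035],"turn": [0,0,0],"jaw": 0.045},
    {"delta_pos": [-0.074,-0.098,0.038],"turn": [0,0,0],"jaw": 0.045},
    {"delta_pos": [-0.081,-0.107,0.039],"turn": [0,0,0],"jaw": 0.045},
    {"delta_pos": [-0.085,-0.112,0.04],"turn": [0,0,0],"jaw": 0.045},
    {"delta_pos": [-0.086,-0.113,0.04],"turn": [0,0,0],"jaw": 0.045},
  ],
)

```text
time: 28.6
position: [0.6866, -0.0115, 0.1521]
tcp_rot: [0.008, 1.0, 0.0, -0.001]
ft_force: [-0.1, -0.1, -4.1]
opening: 0.0577
grip_force: 77.4
```

```bash
python3 -c "
from h import *
go(.687,-.01,.154,-.016)
c=optics.read_camera('scene'); cv2.imwrite('pics/s5.png',c['image'][:,:,::-1])"
```

```text
t 28.6 pos [ 0.687 -0.011  0.152] tilt [-0.001  0.   ]
shift [-0.     0.001 -0.002] turn [ 0.    -0.001 -0.001]
F [-0.105 -0.075 -4.102] T [0.016 0.047 0.005] open 0.057684908568210375 grip 77.40741580724716 q [-0.119  0.401  1.506  0.     1.236 -1.673]
```

View pics/s5.png

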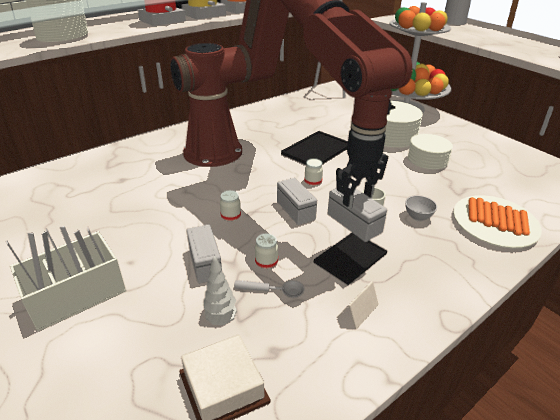

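The tin (357,212) is held level above the small far tray (351,258), and everything else is where it was. One settling hold, then I'll hand in.

>>> apply_moves(
  plan=[
    {"delta_pos": [0,0,-0.001],"turn": [0,0,0],"jaw": 0.045},
    {"delta_pos": [0,0,-0.001],"turn": [0,0,0],"jaw": 0.045},
    {"delta_pos": [0,0,-0.001],"turn": [0,0,0],"jaw": 0.045},
    {"delta_pos": [0,0,-0.001],"turn": [0,0,0],"jaw": 0.045},
    {"delta_pos": [0,0,-0.001],"turn": [0,0,0],"jaw": 0.045},
    {"delta_pos": [0,0,-0.001],"turn": [0,0,0],"jaw": 0.045},
    {"delta_pos": [0,0,-0.001],"turn": [0,0,0],"jaw": 0.045},
    {"delta_pos": [0,0,-0.001],"turn": [0,0,0],"jaw": 0.045},
  ],
)

```text
time: 29.32
position: [0.6866, -0.0105, 0.1541]
tcp_rot: [0.008, 1.0, 0.0, -0.0]
ft_force: [0.8, 0.2, -4.3]
opening: 0.0574
grip_force: 77.4
```

```bash
python3 -c "
from h import *
go(.687,-.01,.154,-.016); print(ticket.hand_in())"
```

```text
t 29.3167 pos [ 0.687 -0.011  0.154] tilt [-0.  0.]
shift [-0.     0.001  0.   ] turn [ 0. -0.  0.]
F [ 0.764  0.159 -4.252] T [0.017 0.027 0.047] open 0.057415778770059676 grip 77.41080164909363 q [-0.117  0.398  1.506  0.     1.237 -1.673]
the job is handed in; nothing more can be done
None
```

The left tin rattled; the middle and right tins were silent and are back where they stood, and I handed in at 29 s with the left tin held upright and still about 10 cm above the middle of the small far slate tray.

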